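# Swing the hold-down arm clear and wedge up the bearing block

### The job

Swing the hold-down arm off the bearing block, out to the left about as far as it goes. Then pick up the loose steel wedge by its grip block, lay it flat on the fixture's base plate and push it, thin end first, into the channel under the front of the block until the front pads have just come off the plate, by about 4 mm and no more than 8 mm. Finish while still gripping the wedge there: do not let go of it, touch the block with nothing but the wedge, and leave the other things alone.

Things in the scene. Friction and masses are not known exactly. Their poses are not given: they have to be found in the camera images.
- fixture: Fixed bare-steel base plate, 210 x 80 x 8 mm, at varying places and headings. Origin: centre of its underside, on the worktop. +x runs from its open front end (local x -0.105, nearest the robot; bare apron) to the dark rear stop bar (front face at x 0.0705, 20 mm high). The bearing block stands against this stop. The hold-down arm's pivot post is at local (0.0865, 0.026).
- hold_arm (a joint): Angle of the dark-steel hold-down arm about its vertical pivot, rad. 0: over the middle of the bearing block; growing values swing it clockwise seen from above, out to the left (+y) side. Clear: more than 1.2; end stop 1.65. Friction keeps it where it is left; at the peg it takes about 1 N. Its underside is 76 mm, its top 88 mm above the worktop.
- peg_mid (a point): Middle of the gripping height of the black upright peg at the free end of the hold-down arm: 16 mm diameter, 40 mm tall (20 mm above and below this point), 108 mm above the worktop, 95 mm from the pivot axis.
- pivot_mid (a point): Point on the vertical pivot axis of the hold-down arm, at the arm's mid height (82 mm above the worktop).
- bearing_block: Loose grey bearing block (pillow block) with a shaft stub across it, 100 x 66 x 66 mm, about 0.6 kg. Origin: centre of its underside; x as the fixture's, front at -x. Its 12 mm flange is held 6 mm above the plate by two front pads (x -0.047 to -0.023, y 0.019 to 0.033 either side) and a rear pad (x 0.026 to 0.048). The channel between the front pads, 38 mm wide, 6 mm high, is open to the front.
- front_lip (a point): Centre of the lower front edge of the bearing block's flange, at the mouth of the channel, 6 mm above the underside of the pads. The wedge's slope bears on this edge; tilting about the rear pad lifts it.
- front_pads (a point): Point on the underside of the bearing block midway between its front pads, at their front edge. It is level with the top of the base plate (8 mm above the worktop) while the pads rest, and rises as the front lifts.
- wedge: Loose bare-steel wedge, 85 x 22 mm, 0.22 kg. Origin on its flat underside; x points to the thin end: 2 mm thick at the tip (x 0.0425), rising evenly to 14.5 mm at x -0.0125, then an upright grip block (x -0.0125 to -0.0425, 44 mm high, side faces 22 mm apart along y). Flat on the plate, its slope meets the block's lip when the tip is 18 mm past the lip; each 4.4 mm more lifts the lip 1 mm.
- wedge_tip (a point): Centre of the lower edge of the wedge's thin end.
- wedge_grip (a point): Middle of the wedge's grip block (wedge local x -0.0275), 30 mm above its underside.
- white_relay_box: Bystander: white box, 50 x 70 x 40 mm, loose on the white board (18 mm above the worktop) to the left of the fixture; leave alone. Origin at the centre of its underside.
- flux_tin: Bystander: low round tin, 54 mm across, 23 mm high, loose on the worktop; leave alone. Origin at the centre of its underside.
- adapter_3: Bystander: black plug-in power adapter, 113 x 42 x 28 mm, loose on the worktop; leave alone. Origin at the centre of its underside.

How it is judged:
By the outcome, as a careful person would: the job done as asked, in the order asked, and still so for the second after the job is handed in, while the arm keeps its last pose, push and grip.
It also fails if it takes over 54 s, if anything falls off the work surface, if the arm or the gripper's body presses on something with over 40 N, if the wrist force passes 120 N, or if a joint passes its speed limit or range.

### The arm

A 6-joint arm with a two-finger parallel gripper is mounted at the origin on a cart in front of the work surface, level with it; the furniture and walls round the work are solid. World frame = base frame: x ahead of the robot, y to its left, z up, the work surface at z = 0. Lengths are in m, angles in degrees, forces in N, time in s.
With the tool pointing down it reaches from about 0.375 to 0.75 m from the base axis. Payload 9 kg.
Tool frame: the origin (TCP) lies where the fingers leave the gripper's body, on its centre line; the fingertips stand 73 mm ahead of it and the grasp point (between the pads) lies 54 mm ahead of it (robot.tip_reach is the distance from the TCP to the fingertips, in m); z points along the fingers, y is the line along which they close (so a half turn about z gives the same grasp; the last joint's range is limited). The gripper opens to 85 mm and grips with 20 to 120 N. Pads are 22 mm wide; open, the fingers measure 114 mm over their backs; the gripper's body (76 mm by 85 mm) begins 54 mm behind the grasp point. The pads swing forward as they close: fully open they stand 13 mm farther back than shut.
Start: joints at [63.043, 5.964, 5.575, 89.605, 0, 77.527], TCP at [0.15, 0.581, 0.304] pointing down, gripper open.
Joint ranges: [-171.21, 171.21], [-48.23, 106.86], [-62.78, 66.21], [-105.2, 120.99], [-86.42, 89.51], [-180, 180]. Speed limits (degrees/s): [127.2, 127.2, 147.25, 180, 180, 180].

### API

Orientations are given as [roll, pitch, yaw] about the fixed x, y, z axes, in that order (R = Rz(yaw) Ry(pitch) Rx(roll)).
In Python, from plant import robot gives the robot as it stands. Calls block until the motion is done:
- robot.move_pose(position, orientation): joint-space move of the TCP to a pose.
- robot.line_to(position, vel=0.15, rotation=None, guard=None): straight line of the TCP; rotation=None keeps the orientation; vel is the mean speed in m/s. With guard (N) it stops when the force on the tool has changed by that much, and returns True; else False.
- robot.goto_joints(angles): joint-space move.
- robot.set_gripper(opening): finger opening in m; the grip force is fixed at half the most; returns when the fingers have stopped.
- robot.pause(seconds).
- robot.ik(position, orientation): joint angles nearest the present ones, or None.
- robot.observe(): the state.
- robot.grab_frame(name): name is "scene" or "top" or "wrist"; returns the picture (420x560x3 uint8, blue, green, red); there is no depth.
- robot.get_calibration(name): a dict with "vertical_fov" (degrees; the focal length in pixels is half the picture's height over the tangent of half this angle, whatever the lens; pixels are square), "cx", "cy" (the principal point, pixels), "k1" (the pictures are not rectified: a ray, as slopes to the right and down, at radius r is drawn at 1 + k1 r^2 times it, then the intrinsics apply), "rvec" (rotation vector, rad) and "tvec" (3), from world to camera coordinates, as OpenCV has them. Camera axes: x right, y down, z forward; pixel columns grow to the right and rows downward; lengths in m; the calibration is good to about 2 mm. A picture is of the moment at which its call begins: read the wrist's pose just before it. get_calibration takes no time and is no camera call; for the wrist camera it gives the pose at the moment of the call.
A pose or a line that the arm cannot do raises robot.IKError and nothing moves.
- robot.job_done(): hands the job in; it is judged then, once.
The state is a dict: "time": time; "q": joint angles; "qvel": joint speeds; "joint_torque": joint torques, N m; "tool_pos": TCP position; "tcp_rot": TCP orientation; "ft_force": force on the tool from outside, world axes, zero at the start; "torque": the same for the moment, N m; "gripper_width": finger opening in m; "gripper_force": force on a finger pad.
Only numpy, scipy, OpenCV 4.12 (cv2) and the standard library are available. Lean on these libraries where they do the work, as an engineer would, in place of code of your own. Each camera call takes 0.05 s, during which the arm holds its last target. There are 200 camera calls.

## Working session

There is one attempt and no reset: what is moved stays moved. The work goes in short steps, each a Python script; the robot and the scene stay as the last script left them, time stands still between calls to the robot, and variables do not carry over. Pictures are saved under pics/ and viewed, at most 10 in all, crops included, and the job is handed in when it is done.

```bash
ls; mkdir -p pics; cat > h.py <<'E'
import numpy as np, cv2
from plant import robot
def K(c,h=420):
    f=h/2/np.tan(np.radians(c["vertical_fov"])/2); return f
def ray(c,uv):
    f=K(c); d=np.array([(uv[0]-c["cx"])/f,(uv[1]-c["cy"])/f]); s=d.copy()
    for _ in range(30): s=d/(1+c["k1"]*(s@s))
    R=cv2.Rodrigues(np.array(c["rvec"],float))[0]; t=np.array(c["tvec"],float).ravel()
    return -R.T@t, R.T@np.array([s[0],s[1],1.])
def at_z(c,uv,z):
    o,d=ray(c,uv); return o+d*(z-o[2])/d[2]
def proj(c,P):
    f=K(c);R=cv2.Rodrigues(np.array(c["rvec"],float))[0]; p=R@np.array(P,float)+np.array(c["tvec"],float).ravel()
    s=p[:2]/p[2]; s=s*(1+c["k1"]*(s@s)); return s*f+[c["cx"],c["cy"]]
def tri(c1,a,c2,b):
    o1,d1=ray(c1,a);o2,d2=ray(c2,b)
    A=np.array([d1,-d2]).T; x=np.linalg.lstsq(A,o2-o1,rcond=None)[0]
    p,q=o1+d1*x[0],o2+d2*x[1]; return (p+q)/2,np.linalg.norm(p-q)
E
python3 - <<'E'
from h import *
for n in("scene","top"):
    im=robot.grab_frame(n); cv2.imwrite(f"pics/{n}0.png",im)
    c=robot.get_calibration(n); print(n,{k:np.round(v,4).tolist() for k,v in c.items()}); print(ray(c,(280,210)))
o=robot.observe(); print(o)
a=cv2.imread("pics/top0.png"); cv2.imwrite("pics/top0b.png",cv2.resize(a,(800,600),interpolation=cv2.INTER_CUBIC))
a=cv2.imread("pics/scene0.png"); cv2.imwrite("pics/scene0b.png",cv2.resize(a,(800,600),interpolation=cv2.INTER_CUBIC))
E
```

```text
pics
scene {'vertical_fov': 42.6231, 'cx': 277.5272, 'cy': 207.6954, 'k1': -0.088, 'rvec': [2.1246, -1.2637, 0.4798], 'tvec': [-0.2269, 0.4247, 1.0241]}
(array([-0.2113678 , -0.37535046,  1.04642769]), array([ 0.5836739 ,  0.31378744, -0.74893368]))
top {'vertical_fov': 46.9801, 'cx': 274.6704, 'cy': 206.1918, 'k1': -0.1237, 'rvec': [2.1565, -2.1166, 0.1536], 'tvec': [0.0539, 0.5327, 1.4007]}
(array([0.31073799, 0.04693563, 1.46619782]), array([ 1.45573619e-01,  5.60570840e-04, -9.89440139e-01]))
{'time': 0.1, 'q': array([6.30410961e+01, 5.99414608e+00, 5.53053228e+00, 8.96062871e+01,
       8.70983805e-05, 7.75282533e+01]), 'qvel': array([-0.10688216, -0.22686713,  0.05457965, -0.02243857,  0.04168034,
        0.06640807]), 'joint_torque': array([ 7.24831669e-03, -5.58202672e+01,  5.04725540e+01,  1.28546142e-02,
       -2.21801870e-04,  2.94450774e-05]), 'tool_pos': array([0.14996608, 0.58071942, 0.30320135]), 'tcp_rot': array([-1.79931767e+02, -1.51807017e-02,  1.65512834e+02]), 'ft_force': array([-0.26043166,  0.04363888, -0.75380709]), 'torque': array([-0.02418847,  0.01265555,  0.00554326]), 'gripper_force': 0.0, 'gripper_width': 0.08576729815586297}
```

View pics/top0b.png

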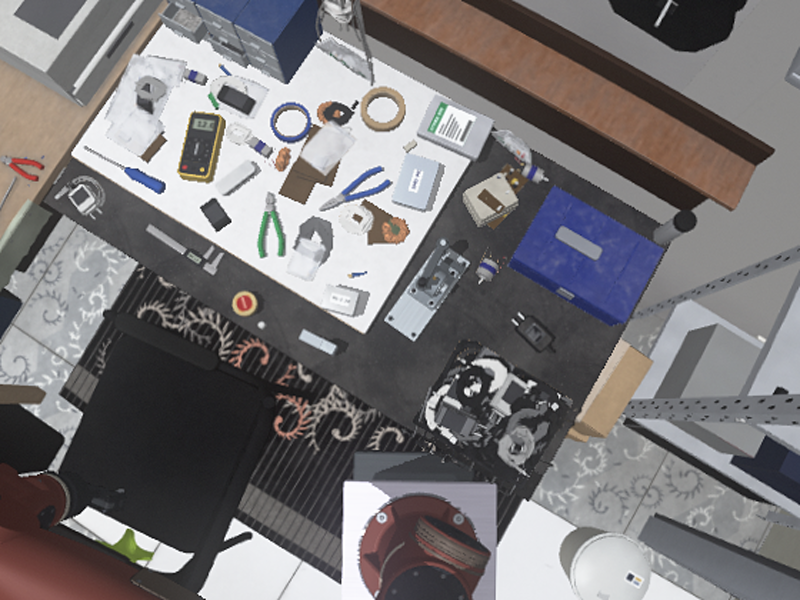

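View pics/scene0b.png

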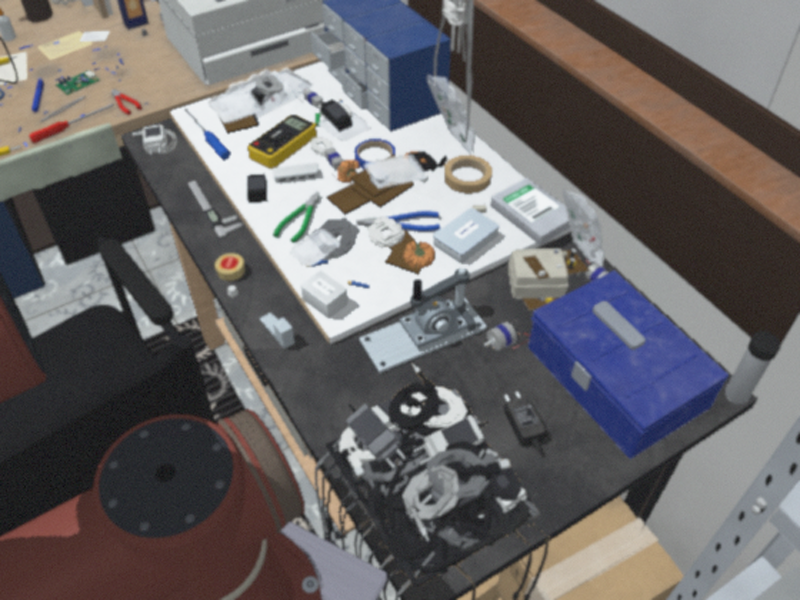

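The fixture is at about (430,285) in the enlarged top view, with the hold arm along it. The wedge is at (320,342), with the red-topped tin to its left. I'll enlarge these.

```bash
python3 - <<'E'
import cv2
a=cv2.imread("pics/top0.png")[160:265,205:345]; cv2.imwrite("pics/t1.png",cv2.resize(a,(800,600),interpolation=cv2.INTER_CUBIC))
a=cv2.imread("pics/scene0.png")[180:285,180:350]; cv2.imwrite("pics/s1.png",cv2.resize(a,(800,494),interpolation=cv2.INTER_CUBIC))
E
```

```text
(no output)
```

View pics/t1.png

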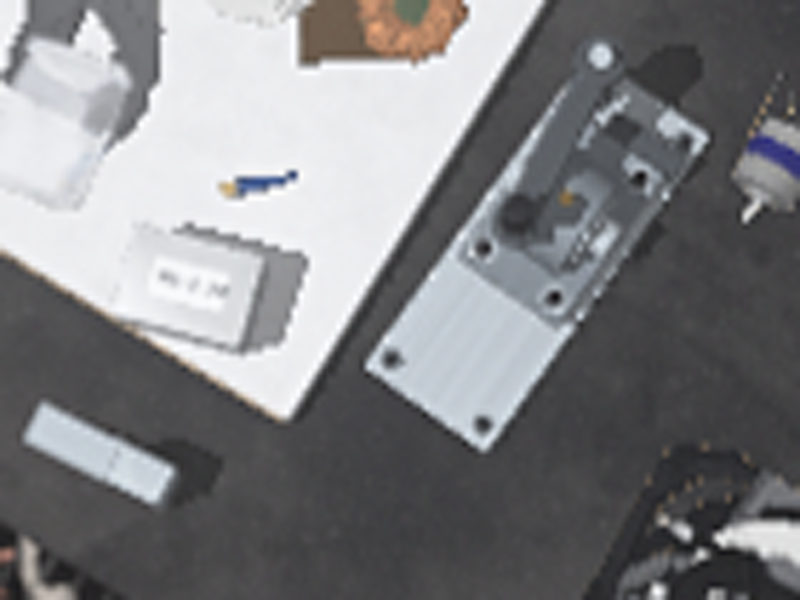

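View pics/s1.png

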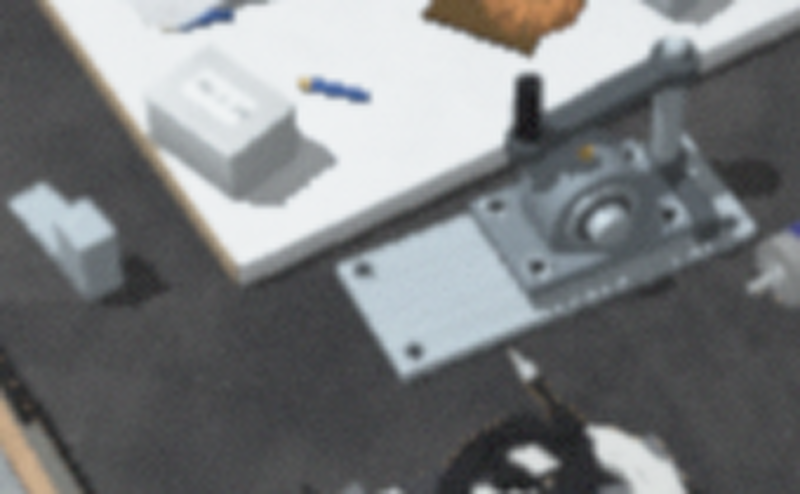

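The top crop shows the plate corners at (367,367), (486,453) and (710,135). The peg top is near (519,213) and the pivot cap at (600,55). The wedge's thin end is at (42,402)–(22,438), and its block end is at (180,468)–(160,506). The scene crop agrees: peg top (530,78), plate corners (338,265), (405,381) and (757,228).

```bash
cat >> h.py <<'E'
def T(u): s=800/140; return (np.array(u)+.5)/s-.5+[205,160]
def S(u): s=800/170; return (np.array(u)+.5)/s-.5+[180,180]
E
python3 - <<'E'
from h import *
np.set_printoptions(precision=4,suppress=True)
ct=robot.get_calibration("top");cs=robot.get_calibration("scene")
for n,t,s,z in [("FL",(367,367),(338,265),.008),("FR",(486,453),(405,381),.008),("RR",(710,135),(757,228),.008),("holeL",(391,358),(363,270),.008),("holeR",(483,425),(413,351),.008),
 ("pegtop",(519,213),(530,78),.128),("pivtop",(600,55),(676,47),.09),
 ("tipA",(42,402),(40,182),.002),("tipB",(22,438),(10,203),.002),("blkendA",(180,468),(118,238),.044),("blkendB",(160,506),(80,253),.044),("stepA",(125,440),(93,198),.044),("stepB",(103,480),(58,220),.044)]:
    print(n,at_z(ct,T(t),z),at_z(cs,S(s),z),*tri(ct,T(t),cs,S(s)))
E
```

```text
FL [0.4823 0.081  0.008 ] [0.489  0.0811 0.008 ] [0.4825 0.0792 0.0158] 0.00391016061500236
FR [0.4376 0.0171 0.008 ] [0.4403 0.0133 0.008 ] [0.439  0.0152 0.0078] 0.00457991717299382
RR [ 0.6113 -0.1011  0.008 ] [ 0.617  -0.1021  0.008 ] [ 0.6112 -0.1021  0.0137] 0.003665950268726024
holeL [0.4873 0.0683 0.008 ] [0.4924 0.0679 0.008 ] [0.4877 0.0669 0.0134] 0.0033273587255026544
holeR [0.4525 0.0189 0.008 ] [0.4587 0.019  0.008 ] [0.4528 0.0176 0.0155] 0.0035593842518314334
pegtop [0.5457 0.005  0.128 ] [0.5558 0.0048 0.128 ] [0.5457 0.003  0.1379] 0.005792254770915412
pivtop [ 0.6351 -0.0365  0.09  ] [ 0.6435 -0.0362  0.09  ] [ 0.6342 -0.0378  0.0989] 0.0042068583164524085
tipA [0.4608 0.2545 0.002 ] [0.4654 0.2558 0.002 ] [0.4608 0.2529 0.0081] 0.0019377440874420854
tipB [0.4413 0.2645 0.002 ] [0.4453 0.2615 0.002 ] [0.4427 0.2624 0.0037] 0.004787407213561807
blkendA [0.4237 0.1756 0.044 ] [0.4261 0.1734 0.044 ] [0.4247 0.1743 0.0447] 0.0032755048731737536
blkendB [0.4039 0.1854 0.044 ] [0.4086 0.185  0.044 ] [0.4046 0.1836 0.0487] 0.0033296360421510647
stepA [0.4376 0.2046 0.044 ] [0.4424 0.1998 0.044 ] [0.4397 0.2019 0.0449] 0.006707123246770079
stepB [0.4167 0.2153 0.044 ] [0.4213 0.2074 0.044 ] [0.4197 0.212  0.0422] 0.009081615358280472
```

```bash
python3 - <<'E'
from h import *
np.set_printoptions(precision=4,suppress=True)
robot.set_gripper(0.05)
robot.move_pose([.55,.005,.30],[180,0,155])
c=robot.get_calibration("wrist"); im=robot.grab_frame("wrist")
np.save("c1.npy",c,allow_pickle=True); cv2.imwrite("pics/w1.png",im); cv2.imwrite("pics/w1b.png",cv2.resize(im,(800,600),interpolation=cv2.INTER_CUBIC))
o=robot.observe(); print(o["time"],o["tool_pos"],o["q"],o["gripper_width"],robot.tip_reach); print(ray(c,(280,210)),c["vertical_fov"],c["k1"])
E
```

```text
3.075 [0.55   0.0057 0.3   ] [-13.0323  -2.8294  -3.7714  89.0575   0.0037  11.9014] 0.04993053995344567 0.0726
(array([0.4816, 0.0377, 0.37  ]), array([ 0.2636, -0.1284, -0.9561])) 67.6368254660602 0.00484327169345011
```

View pics/w1b.png

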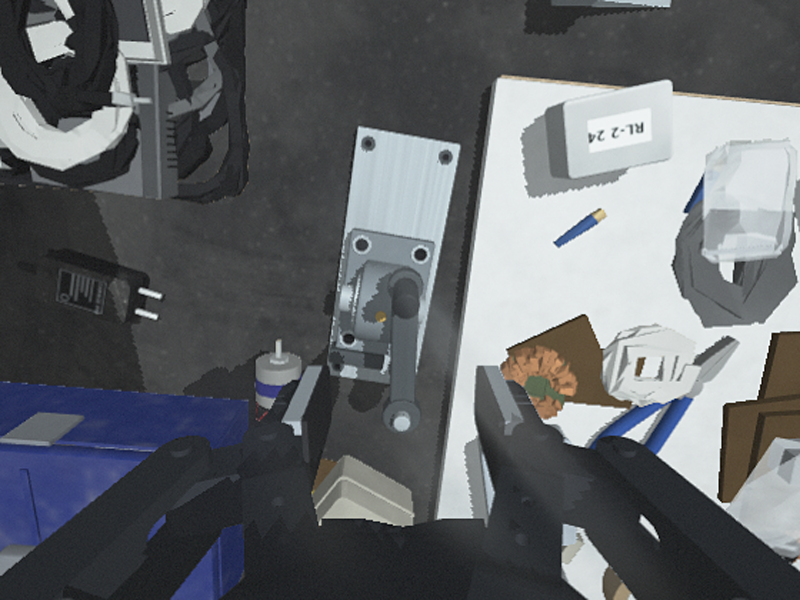

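The wrist picture shows the plate's front corners at (358,127) and (460,143), the peg near (405,285) and the pivot cap at (402,420). I'll take one enlarged crop for precision.

```bash
python3 - <<'E'
import cv2
a=cv2.imread("pics/w1.png")[80:320,220:340]
b=cv2.resize(a[:120],(600,600),interpolation=cv2.INTER_CUBIC)
a=cv2.imread("pics/w1.png")[80:305,210:345]
cv2.imwrite("pics/w1c.png",cv2.convertScaleAbs(cv2.resize(cv2.imread("pics/w1.png")[80:305,200:360],None,fx=2.66,fy=2.66,interpolation=cv2.INTER_CUBIC)[:,:],alpha=1.6,beta=15))
import numpy as np
i=cv2.imread("pics/w1.png")
A=cv2.resize(i[80:155,230:330],(400,300),interpolation=cv2.INTER_CUBIC)
B=cv2.resize(i[155:230,230:330],(800,600),interpolation=cv2.INTER_CUBIC)
cv2.imwrite("pics/w1c.png",cv2.convertScaleAbs(cv2.resize(i[80:305,225:345],(480,600+300)[0:2],interpolation=cv2.INTER_CUBIC)[:600],alpha=1.5,beta=20)); 
E
```

```text
(no output)
```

View pics/w1c.png

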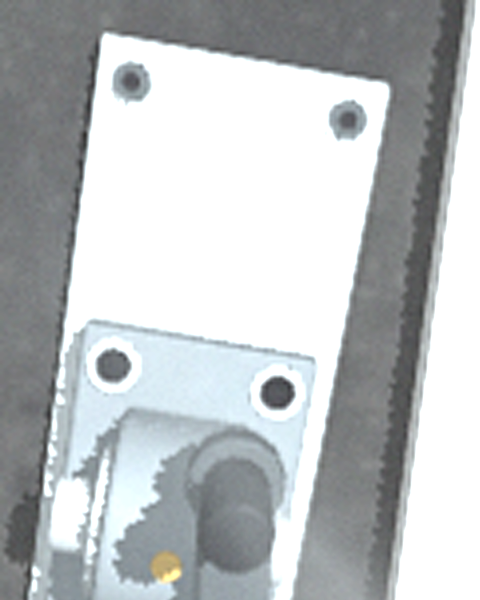

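The crop shows the plate's front corners at (102,33) and (388,83), the flange's front top edge at (90,322)–(315,358) and the peg top at (237,540).

```bash
python3 - <<'E'
from h import *
np.set_printoptions(precision=4,suppress=True)
c=np.load("c1.npy",allow_pickle=True).item(); ct=robot.get_calibration("top");cs=robot.get_calibration("scene")
W=lambda u:(np.array(u)+.5)/4-.5+[225,80]
for n,u,z in [("FR",(102,33),.008),("FL",(388,83),.008),("flR",(90,322),.026),("flL",(315,358),.026),("pegtop",(237,540),.128),("pivtop",(np.array((402,420))*.7-[225,80])*4,.09)]:
    print(n,at_z(c,W(u),z))
# plate fit with all views (origin,heading), known corners
from scipy.optimize import least_squares
obs=[(c,W((102,33)),(-.105,-.04)),(c,W((388,83)),(-.105,.04)),
 (ct,T((367,367)),(-.105,.04)),(ct,T((486,453)),(-.105,-.04)),(ct,T((710,135)),(.105,-.04)),
 (cs,S((338,265)),(-.105,.04)),(cs,S((405,381)),(-.105,-.04)),(cs,S((757,228)),(.105,-.04))]
def f(p,sel=obs):
    C,Sn=np.cos(p[2]),np.sin(p[2]); r=[]
    for cc,uv,l in sel:
        w=np.array([p[0]+C*l[0]-Sn*l[1],p[1]+Sn*l[0]+C*l[1]]); r+=list(at_z(cc,uv,.008)[:2]-w)
    return np.array(r)
for sel in(obs,obs[2:5],obs[5:],obs[:2]):
    s=least_squares(f,[.547,-.009,-.6],args=(sel,)); print(s.x[:2],np.degrees(s.x[2]),abs(s.fun).max())
E
```

```text
FR [0.4431 0.0181 0.008 ]
FL [0.4873 0.0831 0.008 ]
flR [ 0.5095 -0.017   0.026 ]
flL [0.5446 0.0348 0.026 ]
pegtop [0.5532 0.0064 0.128 ]
pivtop [ 0.6398 -0.0366  0.09  ]
[ 0.55 -0.01] -34.2568187309851 0.0034731758774983468
[ 0.5469 -0.0096] -34.07068165070884 0.0013721606287097898
[ 0.5519 -0.0109] -33.852342860095504 0.00212854689470382
[ 0.552  -0.0085] -34.26133379138626 0.0005857649978094036
```

```bash
python3 - <<'E'
from h import *
np.set_printoptions(precision=3,suppress=True)
P=np.array([.6366,-.0366]); phi=np.radians(153.3); z=.168
pt=lambda a,z=z:[P[0]+.095*np.cos(a),P[1]+.095*np.sin(a),z]
robot.move_pose(pt(phi,.23),[180,0,np.degrees(phi)])
print(robot.line_to(pt(phi),vel=.12,guard=8))
robot.set_gripper(.022)
o=robot.observe(); print(o["time"],o["tool_pos"],o["gripper_width"],o["ft_force"])
for k in range(1,12):
    a=phi-k*.16
    g=robot.line_to(pt(a),vel=.1,rotation=[180,0,np.degrees(a)],guard=8)
    o=robot.observe(); print(k*.16,g,round(o["time"],2),o["tool_pos"],o["ft_force"],o["gripper_force"])
    if g: break
cv2.imwrite("pics/t2.png",robot.grab_frame("top")); cv2.imwrite("pics/s2.png",robot.grab_frame("scene"))
E
```

```text
False
4.5083 [0.552 0.006 0.168] 0.02198046372656452 [-0.247 -0.544  0.579]
0.16 False 4.82 [0.56  0.019 0.168] [-0.006 -0.516  0.593] 0.0
0.32 False 5.12 [0.569 0.03  0.168] [ 0.393 -0.688  0.111] 0.0
0.48 False 5.43 [0.581 0.04  0.168] [-0.46  -0.617 -1.171] 0.0
0.64 False 5.74 [0.594 0.048 0.168] [ 0.483 -0.954 -0.551] 0.0
0.8 False 6.05 [0.608 0.054 0.168] [-0.943 -0.103 -0.05 ] 0.0
0.96 False 6.36 [0.622 0.057 0.168] [-0.554 -0.686  0.436] 0.0
1.12 False 6.67 [0.638 0.058 0.168] [ 0.133 -0.386 -0.473] 0.0
1.28 False 6.97 [0.653 0.057 0.168] [ 0.2   -0.648 -0.885] 0.0
1.44 False 7.28 [0.667 0.053 0.168] [-1.125  0.008  0.431] 0.0
1.6 True 7.49 [0.671 0.051 0.166] [-12.871   2.993  10.04 ] 6.888333410024643
```

```bash
python3 - <<'E'
from h import *
np.set_printoptions(precision=4,suppress=True)
o=robot.observe(); p=o["tool_pos"]; a=np.arctan2(p[1]+.0366,p[0]-.6366)
robot.line_to([p[0]-.0027,p[1]+.0014,.168],vel=.05)
robot.line_to([p[0]-.0027,p[1]+.0014,.25],vel=.2)
robot.set_gripper(.06)
robot.move_pose([.4224,.1936,.24],[180,0,-115.4])
o=robot.observe();c=robot.get_calibration("wrist"); im=robot.grab_frame("wrist")
np.save("c2.npy",c,allow_pickle=True); cv2.imwrite("pics/w2.png",im)
t=robot.grab_frame("top"); print(o["time"],o["tool_pos"],o["q"],np.degrees(a))
l=cv2.resize(t[160:265,255:345],(514,600),interpolation=cv2.INTER_CUBIC)
for P in ([.4224,.1936,.044],[.4535,.259,.002]): print(proj(c,P))
cv2.imwrite("pics/w2b.png",cv2.resize(im,(800,600),interpolation=cv2.INTER_CUBIC));cv2.imwrite("pics/t3.png",l)
E
```

```text
11.3167 [0.4226 0.1935 0.2401] [  8.4161 -18.3357 -23.7633  84.5595  -0.0004 -56.1405] 68.4360724190285
[281.3075 202.6531]
[281.3491 256.7382]
```

View pics/w2b.png

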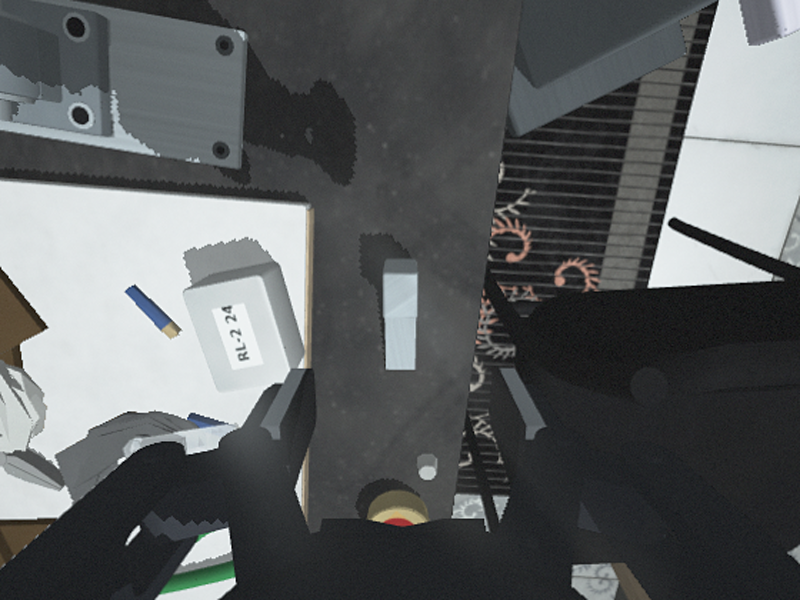

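View pics/t3.png

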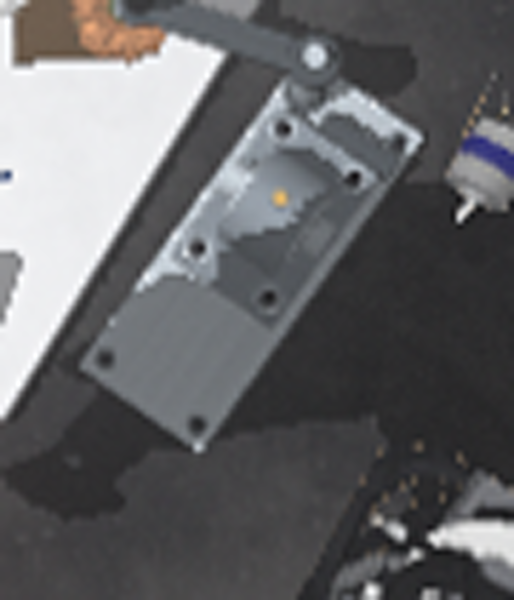

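The arm is now well out to the left, with its peg end off the crop's upper left at (120,5). In the wrist view the wedge's tip edge is at (386–415,370), the top step edge at y≈318 and the block end at y≈260, all centred at x≈400.

```bash
python3 - <<'E'
from h import *
np.set_printoptions(precision=4,suppress=True)
c=np.load("c2.npy",allow_pickle=True).item()
A=lambda u:np.array(u)/ (800/560)
tl,tr=at_z(c,A((386,370)),.002),at_z(c,A((415,370)),.002)
sl,sr=at_z(c,A((384,318)),.044),at_z(c,A((417,318)),.044)
el,er=at_z(c,A((385,260)),0),at_z(c,A((416.5,260)),0)
for a,b in((tl,tr),(sl,sr),(el,er)): print((a+b)/2,np.linalg.norm(a-b))
t,s,e=(tl+tr)/2,(sl+sr)/2,(el+er)/2
print(np.linalg.norm((t-s)[:2]),np.linalg.norm((t-e)[:2]),np.degrees(np.arctan2(*(t-e)[1::-1])),np.degrees(np.arctan2(*(t-s)[1::-1])))
E
```

```text
[0.4556 0.261  0.002 ] 0.021925509015679655
[0.4312 0.21   0.044 ] 0.02076775693419182
[0.4192 0.185  0.    ] 0.022203414749170265
0.05646646535659753 0.08426601913622689 64.36076951298861 64.35680695750132
```

```bash
python3 - <<'E'
from h import *
np.set_printoptions(precision=4,suppress=True)
def st(n): 
    o=robot.observe(); print(n,round(o["time"],2),o["tool_pos"],o["tcp_rot"],o["ft_force"],o["gripper_width"],o["gripper_force"]); return o
g=[.4252,.1977]
robot.line_to([*g,.13],vel=.15,rotation=[180,0,-115.6])
print(robot.line_to([*g,.084],vel=.08,guard=10)); st("down")
robot.set_gripper(.0); st("closed")
robot.line_to([*g,.20],vel=.15); st("up")
O=np.array([.5505,-.0095]);h=np.radians(-34.2);ex=np.array([np.cos(h),np.sin(h)])
p=O-.1075*ex
robot.move_pose([*p,.15],[180,0,145.8]); st("over")
robot.line_to([*p,.102],vel=.12)
print(robot.line_to([*p,.086],vel=.03,guard=5)); st("placed")
c=robot.get_calibration("wrist"); im=robot.grab_frame("wrist"); np.save("c3.npy",c,allow_pickle=True)
cv2.imwrite("pics/w3.png",cv2.resize(im,(800,600),interpolation=cv2.INTER_CUBIC))
cv2.imwrite("pics/s3.png",cv2.resize(robot.grab_frame("scene")[180:285,210:350],(800,600),interpolation=cv2.INTER_CUBIC))
E
```

```text
False
down 13.03 [0.4253 0.1977 0.0842] [-179.9925    0.002  -115.5977] [ 0.0155 -0.8031  0.7325] 0.05990906684371636 0.0
closed 13.46 [0.4257 0.1977 0.0846] [-179.9445    0.0312 -115.5981] [-0.3118  0.2978  6.0747] 0.02131588531841163 59.482006430625916
up 14.38 [0.4247 0.1976 0.1988] [ 179.9164   -0.0583 -115.6021] [-0.2712 -0.392  -3.2251] 0.02149238553047139 58.754639625549316
over 15.64 [0.4614 0.0512 0.1497] [-179.994    -0.0332  145.9026] [ 0.1509  1.0186 -1.6514] 0.02159805962462246 58.62226188182831
True
placed 16.6 [0.4622 0.0509 0.0924] [179.9642   0.0751 145.8053] [-0.6431 -0.4196  4.9412] 0.02131730917771124 60.018083453178406
```

View pics/w3.png

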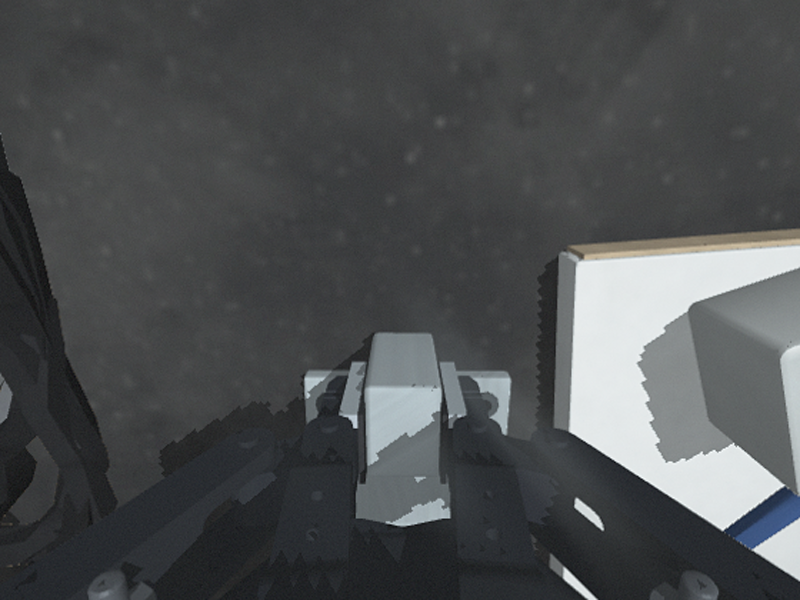

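The wedge lies flat on the plate: contact came at TCP z 0.0924, against 0.0925 expected. It is centred, with the plate corners at x 304 and 511 and the wedge at about 404. Next is the push.

```bash
python3 - <<'E'
from h import *
np.set_printoptions(precision=4,suppress=True)
O=np.array([.5505,-.0095]);h=np.radians(-34.2);ex=np.array([np.cos(h),np.sin(h)]);ey=np.array([-ex[1],ex[0]])
for x in (-.095,-.085,-.081,-.077,-.073,-.069,-.0665):
    g=robot.line_to([*(O+x*ex),.0922],vel=.03,guard=30); o=robot.observe(); f=o["ft_force"]; d=o["tool_pos"][:2]-O
    print(x,g,round(o["time"],2),d@ex,d@ey,o["tool_pos"][2],"f along/lat/z",f[:2]@ex,f[:2]@ey,f[2],o["gripper_width"])
    if g: break
a=robot.grab_frame("scene"); cv2.imwrite("pics/s4raw.png",a)
cv2.imwrite("pics/s4.png",cv2.resize(a[195:270,245:345],(800,600),interpolation=cv2.INTER_CUBIC))
E
```

```text
-0.095 False 17.27 -0.09499807467347572 0.0001797409767741176 0.09242427810873396 f along/lat/z -3.0009288023095024 0.7041212531592604 4.829734028302167 0.02129737336078371
-0.085 False 17.76 -0.08499572948947483 0.00015330438129212975 0.09242584891041564 f along/lat/z -3.030131778919306 -0.16308311818112942 5.124204793478123 0.020941385862205848
-0.081 False 18.04 -0.08104205115057375 0.00015354618232966966 0.0924290608843826 f along/lat/z -2.7944358169897194 -0.06966201311576392 5.961151291573623 0.021178204641198503
-0.077 False 18.32 -0.07784572945131601 0.00014504810192633028 0.09243577463394813 f along/lat/z -7.930186544887622 0.691717614006345 10.118331193588784 0.021518602121964187
-0.073 False 18.61 -0.07489092485353377 0.0002042229188833969 0.09242086804483202 f along/lat/z -15.419934080838406 -0.23896652190411327 15.544814734655324 0.02111971098374729
-0.069 False 18.89 -0.07097327259070826 0.00023957460202304187 0.09243457310333494 f along/lat/z -15.912715442410448 -0.17960869081351305 16.731986258301966 0.021320507954907097
-0.0665 False 19.14 -0.06870047158801515 0.0002580833889599468 0.09241415967269732 f along/lat/z -16.88355461913551 -0.4305745008568076 16.521474129835585 0.021317213955958494
```

View pics/s4.png

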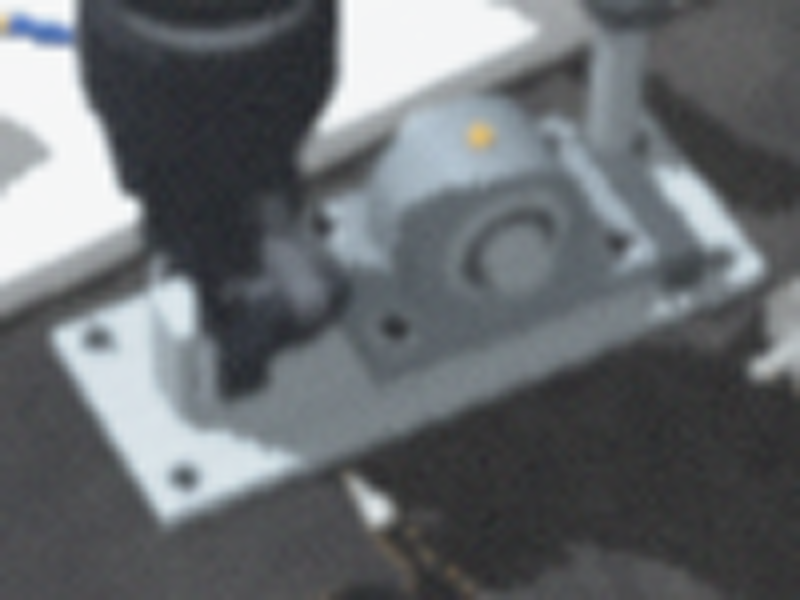

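The scene view shows the wedge under the front of the block. To measure the lift, I'll compare block features (front hole (395,327), shaft (515,255), yellow dot (480,135)) before and after, using the plate holes as control.

```bash
cat > lift.py <<'E'
from h import *
np.set_printoptions(precision=2,suppress=True)
def measure(a):
    b=np.zeros_like(a); b[180:285,210:350]=cv2.resize(cv2.imread("pics/s3.png"),(140,105),interpolation=cv2.INTER_AREA)
    cs=robot.get_calibration("scene"); O=np.array([.5505,-.0095]);h=np.radians(-34.2);ex=np.array([np.cos(h),np.sin(h)]);ey=np.array([-ex[1],ex[0]])
    u=lambda p:np.array(p)/8+[245,195]
    def pr(l,th):
        px=.0205+.048; x=l[0]-px; z=l[2]-.008  # rotate about rear pad
        X=px+x*np.cos(th)+z*np.sin(th); Z=.008-x*np.sin(th)+z*np.cos(th)
        return proj(cs,[*(O+X*ex+l[1]*ey),Z])
    th=.004/.095
    for n,p,l in [("plateL",(98,337),None),("plateR",(183,477),None),("holeFR",(395,327),(-.02,-.024,.026)),("shaft",(515,255),(.0205,-.035,.045)),("dot",(480,135),(.0205,0,.074)),("holeRR",(615,243),(.06,-.024,.026)),("corner",(380,385),(-.0295,-.033,.02))]:
        q=u(p); w=6; pt=q.astype(int)
        t=cv2.cvtColor(b[pt[1]-w:pt[1]+w+1,pt[0]-w:pt[0]+w+1],cv2.COLOR_BGR2GRAY).astype(np.float32)
        s=cv2.cvtColor(a,cv2.COLOR_BGR2GRAY).astype(np.float32)
        W=np.float32([[1,0,0],[0,1,0]]); ss=s[pt[1]-w-6:pt[1]+w+7,pt[0]-w-6:pt[0]+w+7]
        W[0,2]=W[1,2]=6
        try: cc,W=cv2.findTransformECC(t,ss,W,cv2.MOTION_TRANSLATION,(3,200,1e-5),None,3); d=W[:,2]-6
        except cv2.error: cc,d=0,None
        print(n,round(cc,3),d,"expected at 4 mm:",None if l is None else pr(l,th)-pr(l,0))
E
python3 - <<'E'
from lift import *
measure(cv2.imread("pics/s4raw.png"))
E
```

```text
plateL 0 None expected at 4 mm: None
plateR 0 None expected at 4 mm: None
holeFR 0 None expected at 4 mm: [ 0.34 -1.08]
shaft 0.859 [1.21 0.39] expected at 4 mm: [ 0.62 -0.76]
dot 0.978 [ 0.77 -0.39] expected at 4 mm: [ 1.05 -0.94]
holeRR 0.958 [ 0.25 -0.19] expected at 4 mm: [ 0.28 -0.2 ]
corner 0.644 [-0.09  0.26] expected at 4 mm: [ 0.25 -1.14]
```

```bash
python3 - <<'E'
from lift import *
np.set_printoptions(precision=4,suppress=True)
O=np.array([.5505,-.0095]);h=np.radians(-34.2);ex=np.array([np.cos(h),np.sin(h)]);ey=np.array([-ex[1],ex[0]])
for x in (-.0635,-.0605):
    g=robot.line_to([*(O+x*ex),.0922],vel=.03,guard=30); o=robot.observe(); f=o["ft_force"]; d=o["tool_pos"][:2]-O
    print(x,g,round(o["time"],2),d@ex,d@ey,o["tool_pos"][2],f[:2]@ex,f[:2]@ey,f[2],o["tcp_rot"])
robot.pause(.7); o=robot.observe(); print((o["tool_pos"][:2]-O)@ex,o["ft_force"],o["gripper_width"])
a=robot.grab_frame("scene"); cv2.imwrite("pics/s5raw.png",a); measure(a)
E
```

```text
-0.0635 False 19.44 -0.06560208031965115 0.0002771647315474024 0.09242327323190488 -16.41752742623125 -0.1344156010905282 16.58906599888206 [179.9905  -0.287  145.8746]
-0.0605 False 19.69 -0.06258930506961473 0.0002801588979668042 0.09242388575213385 -15.69575335440214 0.16621047175273151 16.2428917355585 [179.9904  -0.2846 145.8741]
-0.06262428252258241 [-13.0086   9.1179  16.8339] 0.02147834125689252
plateL 0 None expected at 4 mm: None
plateR 0 None expected at 4 mm: None
holeFR 0 None expected at 4 mm: [ 0.3353 -1.0822]
shaft 0.856 [1.2913 0.1317] expected at 4 mm: [ 0.6153 -0.7615]
dot 0.924 [ 1.7314 -1.0564] expected at 4 mm: [ 1.0541 -0.9439]
holeRR 0.935 [ 0.3068 -0.2264] expected at 4 mm: [ 0.276  -0.1983]
corner 0.586 [0.2868 0.2906] expected at 4 mm: [ 0.2466 -1.1415]
```

```bash
python3 - <<'E'
from h import *
np.set_printoptions(precision=2,suppress=True)
def cen(a,box):
    x0,y0,x1,y1=box; p=a[y0:y1,x0:x1].astype(float); w=np.clip(np.minimum(p[...,2],p[...,1])-p[...,0]-25,0,None)
    yy,xx=np.mgrid[y0:y1,x0:x1]; return np.array([(w*xx).sum(),(w*yy).sum()])/w.sum(), w.sum()
b=np.zeros((420,560,3),np.uint8); b[180:285,210:350]=cv2.resize(cv2.imread("pics/s3.png"),(140,105),interpolation=cv2.INTER_AREA)
tb=np.zeros_like(b); tb[160:265,255:345]=cv2.resize(cv2.imread("pics/t3.png"),(90,105),interpolation=cv2.INTER_AREA)
S_=(297,204,314,220); T_=(297,187,311,201)
for n in("s3","s4","s5"):
    a=b if n=="s3" else cv2.imread(f"pics/{n}raw.png"); print(n,*cen(a,S_))
for _ in range(2): print("now",*cen(robot.grab_frame("scene"),S_))
print("t3",*cen(tb,T_)); t=robot.grab_frame("top"); print("now",*cen(t,T_))
O=np.array([.5505,-.0095]);h=np.radians(-34.2);ex=np.array([np.cos(h),np.sin(h)])
for n in("scene","top"):
    c=robot.get_calibration(n); r=[]
    for th in(0,.004/.095):
        x,z=-.048,.066; X=.0685+x*np.cos(th)+z*np.sin(th); Z=.008-x*np.sin(th)+z*np.cos(th); r.append(proj(c,[*(O+X*ex),Z]))
    print(n,r[0],"4mm:",r[1]-r[0])
E
```

```text
s3 [304.11 211.91] 161.0
s4 [304.51 211.5 ] 137.0
s5 [304.91 211.13] 158.0
now [304.9  211.16] 157.0
now [304.89 211.12] 162.0
t3 [303.6  194.29] 135.0
now [nan nan] 0.0
scene [303.58 212.14] 4mm: [ 1.05 -0.94]
top [303.78 192.89] 4mm: [ 0.58 -0.9 ]<stdin>:5: RuntimeWarning: invalid value encountered in divide
```

```bash
python3 - <<'E'
from h import *
O=np.array([.5505,-.0095]);h=np.radians(-34.2);ex=np.array([np.cos(h),np.sin(h)])
print(robot.line_to([*(O-.0583*ex),.0922],vel=.03,guard=30)); robot.pause(.3); o=robot.observe(); print(o["time"],(o["tool_pos"][:2]-O)@ex,o["ft_force"],o["gripper_force"])
print(robot.job_done())
E
```

```text
False
21.1417 -0.06053253185511631 [-13.74363248  10.32403812  16.59964298] 61.84537410736084
the job is handed in; nothing more can be done
None
```

I handed the job in at 21.1 s with the hold-down arm swung out to its left stop. The wedge is still gripped flat under the block's front, and I estimate the front pads are about 4 mm off the plate (from wedge travel and camera shift, not measured directly).

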